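Clamp-check a bicycle brake arm, then crate it

ROBOT

A 6-joint arm with a two-finger parallel gripper is mounted at the origin on the work surface. World frame = base frame: x ahead of the robot, y to its left, z up, the work surface at z = 0. Lengths are in m, angles in rad, forces in N, time in s.
With the tool pointing down it reaches from about 0.3 to 0.85 m from the base axis. Payload 4.2 kg.
Tool frame: the origin (TCP) lies on the centre line of the jaws, within the pads' length; the fingertips stand 8 mm ahead of it and the grasp point (between the pads) lies 11 mm behind it; z points along the fingers, y is the line along which they close (so a half turn about z gives the same grasp; the last joint's range is limited). The gripper opens to 91 mm and grips with 3 to 60 N. Pads are 32 mm wide; open, the fingers measure 118 mm over their backs; the gripper's body (76 mm by 178 mm) begins 60 mm behind the grasp point.
Start: joints at [1.123, 0.32, 1.565, -0, 1.257, -0.02], TCP at [0.239, 0.523, 0.222] pointing down, gripper open.
Joint ranges: [-3.11, 3.11], [-0.84, 2.01], [0.21, 2.61], [-1.34, 4.49], [0.05, 2.63], [-2.56, 2.56]. Speed limits (rad/s): [2.57, 2.57, 3.14, 3.14, 3.14, 3.14].

INTERFACE

Orientations are given as a rotation vector (axis times angle).
In Python, from cell import arm, cams, job gives the robot as it stands.
- The arm moves only by the tool arm_command, never from a script. Its argument "increments" is text: rows parted by semicolons, each of 4 numbers parted by spaces: the shift along the tool's x, y, z in cm, then the turn about the tool's z in rad. In form: tx ty tz yaw; .... A call has exactly 10 rows; each row shifts and turns the commanded pose from where the row before left it, along the tool's axes as they then stand; what a row does not reach is not made up. A row lasts 1/10 s, in which the tool goes at most 50 mm and 8.59 degrees, less where a joint would pass 70% of its speed; a pose out of reach is approached as far as the arm can. A call with a gripper value outside its range is refused whole. "fingers" is the opening, from 0 (shut) to 1 (fully open), set as the call begins (left out, the last holds). The fingers move at their own pace and stop on an object; "newtons" is the grip in N (left out, the last holds). Time passes only in rows, so rows that do not move let the fingers close, or fill a call up. It gives the time, the measured TCP pose, the force, the opening and the grip force at its end, in the units of the state.
- arm.observe(): the state, without advancing time (a new reading comes with each control period).
- cams.get_image(name): name is "scene" or "top"; returns the picture (384x512x3 uint8, red, green, blue); there is no depth.
- cams.get_calibration(name): a dict with "fov_y" (degrees; the focal length in pixels is half the picture's height over the tangent of half this angle, whatever the lens; pixels are square), "cx", "cy" (the principal point, pixels), "camera_from_world" (4x4, takes a point from world to camera coordinates). Camera axes: x right, y up, looking along -z (the intrinsics and any distortion apply to the point x, -y, -z); pixel columns grow to the right and rows downward; lengths in m; the calibration is good to about 2 mm. A picture is of the moment at which its call begins. get_calibration takes no time and is no camera call.
- job.finish_job(): hands the job in; it is judged then, once.
The state is a dict: "time": time; "qpos": joint angles; "qd": joint speeds; "joint_torque": joint torques, N m; "tcp_pos": TCP position; "tool_rot": TCP orientation; "contact_force": force on the tool from outside, world axes, zero at the start; "moment": the same for the moment, N m; "width": opening from 0.0 (shut) to 1.0 (fully open); "finger_force": force on a finger pad.
Only numpy, scipy, OpenCV 4.12 (cv2) and the standard library are available. Lean on these libraries where they do the work, as an engineer would, in place of code of your own. Each camera call takes 0.05 s, during which the arm holds its last target. There are 200 camera calls.

TASK

Check the used brake arm that lies in the sloping nest: swing the toggle clamp over onto it until it locks, and let go for a second so that the clamp alone presses it into the nest. Then swing the clamp all the way back open, lift the brake arm out and lay it flat in the low empty crate without dropping it. Leave everything else on the bench where it is.

Things in the scene. Friction and masses are not known exactly. Their poses are not given: they have to be found in the camera images.
- nest: Fixed check nest: plywood board 190 x 200 mm (along x, y) on a wedge, base 200 x 200 mm; origin in the middle of its underside on the bench. The board slopes 33 degrees (0.576 rad), rising to the nest's own +x (away from the robot at yaw 0). In the nest's frame uphill is (0.839, 0, 0.545) and the board's normal (-0.545, 0, 0.839)
- nest_seat (a point): Where the seated brake arm's origin belongs: nest frame (-0.010, 0, 0.090) m, 18 mm above the board. Steel saddles hold the arm at y -52 mm (28 mm wide in y) and y +60 mm (12 mm wide), with lips uphill and downhill 7 mm above its underside; end stops at y -76, +78. For y -35 to +50 mm the arm's long sides are free, the board 18 mm below it
- sight_bar (a point): Middle of the upper near edge of a fixed dark steel straight-edge that stands square on the board, uphill of the brake arm and along it: near face 41 mm uphill of the arm's centre line (30 mm beside the bar's side), from 62 to 82 mm above the board, y -29 to +61 mm, open below it, two 6 mm posts behind its ends. It bars a vertical grasp: fingers fit only along the board's normal, little opened
- clamp_hinge (a point): centre of the toggle clamp's hinge axis, level and parallel to the nest's y, uphill of the boss; in the nest's frame at (0.029, -0.052, 0.151) m. Two bracket cheeks stand beside it, 25 mm over both
- clamp (a joint): Toggle clamp angle, rad: 0 shut, foot on the brake arm; 1.60 fully open (stop); with no part it shuts to -0.06. Over-centre spring: below about 0.78 it is driven shut, above that open, growing to about 0.55 N m at either end (6.5 N at the grip), plus damping (2.5 N at the grip per rad/s); it does not stay in between. Shut, it presses with about 8 N
- clamp_grip (a point): Middle of the black handle, 85 mm from the hinge; one L-shaped piece with the clamp arm. Handle 20 mm wide along nest y, 16 mm thick, from 55 to 110 mm from the hinge; can be pinched across the 20 mm from straight above all the way. Direction from the hinge at angle q, nest frame: (sin(q-0.576), 0, cos(q-0.576)): opening tips it uphill, from 33 deg before to 59 deg past vertical
- clamp_pad (a point): underside of the clamp's rubber foot (18 mm across), at the end of the steel clamp arm, 66 mm from the hinge; the clamp arm is 14 mm wide, lies over the brake arm's boss when shut and stands up square off the board when open
- brake_arm: Plain aluminium brake arm, about 90 g, 12 mm thick, 141 mm long along its y (-68 to +73): bar 22 mm wide (x) from y -46 to +54, round boss 31 mm across at y -52, narrow end 16 mm wide. Origin in the middle of its underside, z out of its upper face, balance near y -3. Starts in the nest: x uphill, y along nest y, z along the board's normal; grip across the 22 mm, fingers along the normal
- low_crate: The low empty crate, fixed: thin board, 240 mm (x) by 190 mm (y) outside, walls 42 mm high and 6 mm thick, floor 6 mm thick, a 16 mm square post inside each corner up to 52 mm; origin under its middle
- full_crate: The taller crate, fixed, same plan size, walls 85 mm and posts 101 mm high, full of old brake parts up to about 95 mm: not used
- oil_bottle: Bystander: small plastic oil bottle, 44 mm across, 110 mm tall; origin under its middle
- grease_jar: Bystander: small jar, 46 mm across, 55 mm tall; origin under its middle
- wrench: Bystander: open wrench, 160 mm long, lying
- screwdriver: Bystander: screwdriver, 170 mm long, lying
- brake_lever: Bystander: loose dark hand brake lever, about 120 mm long, lying
- cog: Bystander: steel sprocket ring, 68 mm across, 8 mm thick, lying
- bolt_cup: Bystander: steel cup, 68 mm across, 75 mm tall
Things that resemble listed ones, but are neither listed nor needed, are in the scene too. Of the things that look like the brake_arm, the largest one is meant.

How it is judged:
By the outcome, as a careful person would: the job done as asked, in the order asked, and still so for the second after the job is handed in, with the robot touching nothing.
It also fails if it takes over 72 s, if anything falls off the work surface, if the arm or the gripper's body presses on something with over 40 N, if the wrist force passes 120 N, or if a joint passes its speed limit or range.

## Working session

There is one attempt and no reset: what is moved stays moved. The work goes in short steps, Python scripts to look and compute and a tool call to move; the robot and the scene stay as the last step left them, time stands still between calls to the robot, and variables do not carry over. Pictures are saved under pics/ and viewed, at most 10 in all, crops included, and the job is handed in when it is done.

Besides the shell and the picture viewer there is one more tool, called after "Emit:" as a command line: name --argument value ..., lists and objects as JSON in quotes. arm_command: Moves the arm, as the interface text tells. Its arguments: {"type":"object","properties":{"increments":{"type":"string"},"fingers":{"type":"number"},"newtons":{"type":"number"}},"required":["increments"]}

```bash
mkdir -p pics; ls; python3 - <<'E'
from cell import arm,cams,job
import cv2,numpy as np
for n in("scene","top"):
    im=cams.get_image(n);cv2.imwrite(f"pics/{n}0.png",cv2.resize(im[:,:,::-1],(800,600),interpolation=cv2.INTER_CUBIC))
    np.save(f"pics/{n}0.npy",im)
    c=cams.get_calibration(n);print(n,{k:(np.round(v,4).tolist() if k!='x' else v) for k,v in c.items()})
print(arm.observe())
E
```

```text
pics
scene {'fov_y': 52.477, 'cx': 253.1684, 'cy': 192.6626, 'camera_from_world': [[0.7978, 0.6027, 0.0155, -0.331], [-0.441, 0.5659, 0.6966, 0.174], [0.411, -0.5626, 0.7173, -1.5683], [0.0, 0.0, 0.0, 1.0]]}
top {'fov_y': 53.2998, 'cx': 257.8257, 'cy': 190.2453, 'camera_from_world': [[-0.0078, -1.0, -0.0011, -0.0779], [0.9877, -0.0079, 0.1561, -0.5086], [-0.1561, 0.0002, 0.9877, -1.1975], [0.0, 0.0, 0.0, 1.0]]}
{'time': 0.1, 'qpos': array([ 1.12301888e+00,  3.20212974e-01,  1.56551026e+00, -2.05748932e-05,
        1.25737664e+00, -2.00388349e-02]), 'qd': array([ 0.0011849 , -0.00152201, -0.00398976,  0.00056827,  0.00139301,
        0.00116682]), 'joint_torque': array([-6.78089364e-04, -4.13331485e+01, -2.32512259e+01,  7.28320959e-02,
        4.22261108e-02, -6.60876776e-05]), 'tcp_pos': array([0.23836484, 0.52281219, 0.22123111]), 'tool_rot': array([-6.66699844e-01, -3.06969626e+00,  2.30993831e-03]), 'contact_force': array([-0.39501791, -0.22958334, -0.83715372]), 'moment': array([ 0.01556308, -0.00825671,  0.01957835]), 'finger_force': 0.0, 'width': 0.998184797734995}
```

View pics/scene0.png

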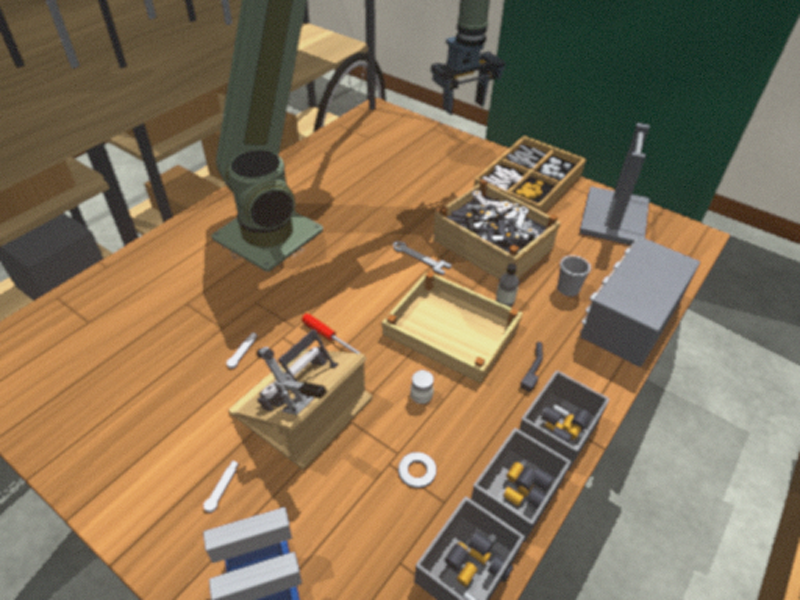

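View pics/top0.png

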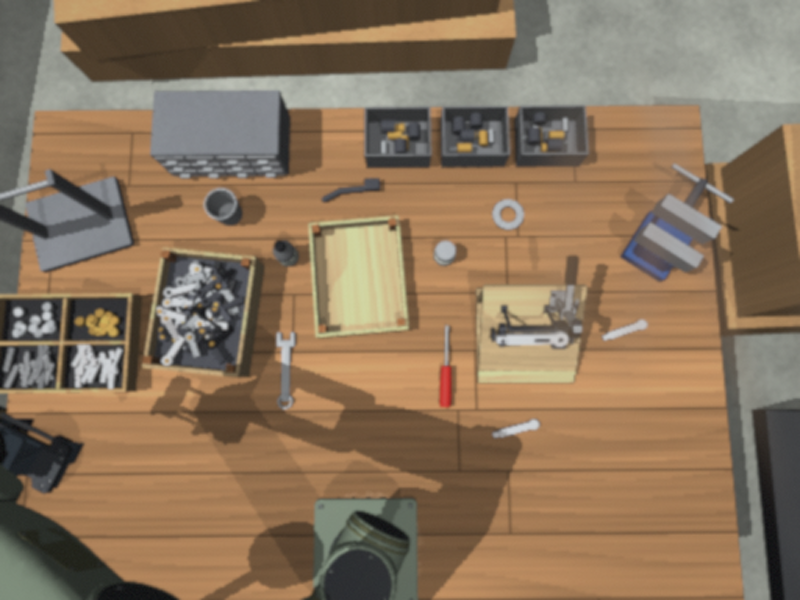

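Top view: nest at about (530,335), low crate (358,275), clamp handle tipped uphill at (570,285). The scene view shows the nest at (300,395) and the crate at (452,325). I'll enlarge both.

```bash
cat >h.py <<'E'
import numpy as np
from cell import arm,cams,job
from scipy.optimize import least_squares
C={n:cams.get_calibration(n) for n in("scene","top")}
def proj(n,P):
    c=C[n];M=np.array(c["camera_from_world"]);P=np.atleast_2d(P)
    q=P@M[:3,:3].T+M[:3,3];f=192/np.tan(np.radians(c["fov_y"])/2)
    return np.c_[c["cx"]-f*q[:,0]/q[:,2],c["cy"]+f*q[:,1]/q[:,2]]
def tri(ps,pt):
    r=least_squares(lambda X:np.r_[proj("scene",X)[0]-ps,proj("top",X)[0]-pt],[.5,0,.1]);return r.x,np.abs(r.fun).max()
def onz(n,p,z):
    return np.r_[least_squares(lambda X:proj(n,np.r_[X,z])[0]-p,[.5,0]).x,z]
E
python3 - <<'E'
import cv2,numpy as np
from h import *
s=np.load("pics/scene0.npy");t=np.load("pics/top0.npy")
def crop(im,x,y,w,h,k,st,n):
    c=cv2.resize(im[y:y+h,x:x+w,::-1],None,fx=k,fy=k,interpolation=cv2.INTER_CUBIC)
    for i in range(0,w,st):cv2.putText(c,str(x+i),(i*k,10),0,.35,(0,0,255));cv2.line(c,(i*k,12),(i*k,18),(0,0,255))
    for i in range(st,h,st):cv2.putText(c,str(y+i),(0,i*k+4),0,.35,(0,0,255));cv2.line(c,(24,i*k),(30,i*k),(0,0,255))
    cv2.imwrite(n,c)
crop(s,144,200,98,98,6,10,"pics/s1.png");crop(t,298,160,90,90,6,10,"pics/t1.png")
print(proj("scene",arm.observe()["tcp_pos"]),proj("top",[0,0,0]),proj("scene",[0,0,0]))
E
```

```text
[[296.27368976  66.80028076]] [[232.94330982 352.73350976]] [[170.95373023 149.44867361]]
```

View pics/s1.png

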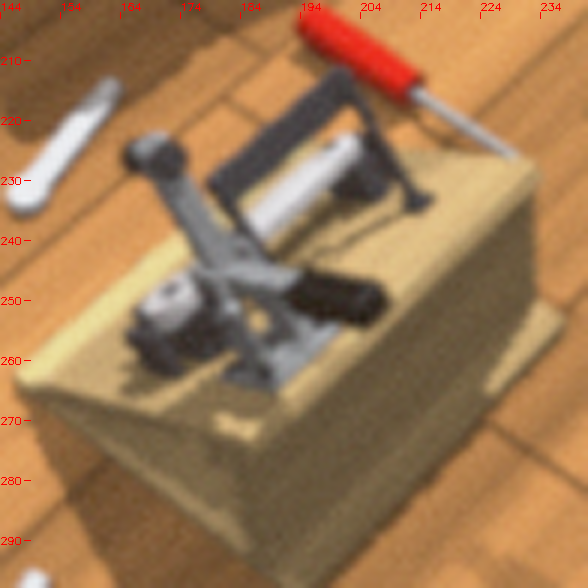

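View pics/t1.png

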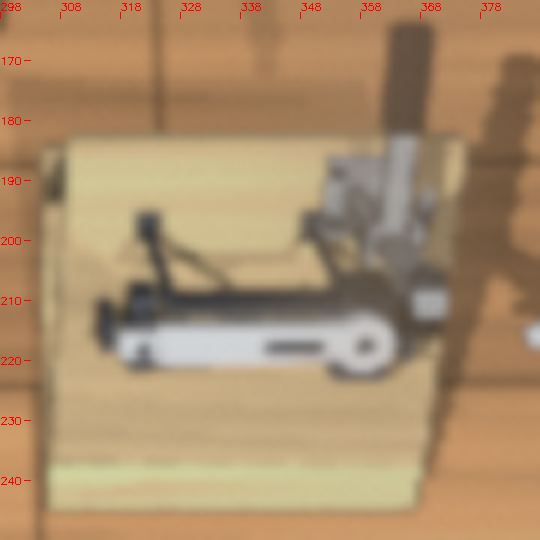

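Board corners seen in the scene view: (147,263), (185.5,273.5) and (233,229.5). Boss centre is at top (359,217.5) and scene (172.5,248), tip at (318,217.5) and (202.3,224), handle end at (367,164.5) and (207,251). Next I fit the nest and crate poses.

```bash
cat >>h.py <<'E'
U=np.array([.839,0,.545]);N=np.array([-.545,0,.839]);Y=np.array([0,1.,0]);SEAT=np.array([-.01,0,.09])
def nest(p,P):
    c,s=np.cos(p[2]),np.sin(p[2]);P=np.atleast_2d(P)
    return P@np.array([[c,-s,0],[s,c,0],[0,0,1]]).T+[p[0],p[1],p[3] if len(p)>3 else 0]
E
python3 - <<'E'
from h import *
print("tri boss",tri([172.5,248],[359,217.5]),"tip",tri([202.3,224],[318,217.5]),"handle",tri([207,251],[367,164.5]))
arm_=lambda y,z:SEAT+Y*y+N*z
obs=[("scene",[-.08,-.1,.023],(147,263)),("scene",[.08,-.1,.127],(185.5,273.5)),("scene",[.08,.1,.127],(233,229.5)),
("top",[.08,-.1,.127],(375.5,182.7)),("top",arm_(-.052,.012),(359,217.5)),("scene",arm_(-.052,.012),(172.5,248)),
("top",arm_(.073,.012),(318,217.5)),("scene",arm_(.073,.012),(202.3,224)),("top",[.123,-.052,.208],(367,164.5)),("scene",[.123,-.052,.208],(207,251))]
f=lambda p:np.concatenate([proj(n,nest(p,P))[0]-o for n,P,o in obs])
for p0 in([.5,-.2,0],[.5,-.2,0,0]):
    r=least_squares(f,p0,loss="soft_l1");print(np.round(r.x,4));print(np.round(f(r.x).reshape(-1,2),1).tolist())
# crate: top-view outer wall corners z=.042 (scaled 800 px -> 512)
k=.64
for n,ps in(("top",[(308,222),(400,216),(409,328),(318,336)]),("scene",[(425,275),(522,318),(482,379),(383,327)])):
    for q in ps: print(n,onz(n,np.array(q)*k,.042).round(3))
E
```

```text
tri boss (array([ 0.41408219, -0.38667145,  0.10046758]), np.float64(0.9022385124520156)) tip (array([ 0.41564572, -0.2639103 ,  0.09092972]), np.float64(0.8079331253130988)) handle (array([ 0.55536097, -0.3877263 ,  0.20742768]), np.float64(1.222765157268583))
[ 0.4337 -0.3359 -0.0075]
[[1.8, 0.7], [-2.1, -0.4], [-0.9, -3.0], [0.0, 0.5], [-0.4, -1.5], [-0.5, 0.8], [-0.5, -1.5], [-0.3, -1.8], [-0.6, -1.3], [-1.2, 0.4]]
[ 0.4333 -0.3358 -0.0082 -0.0014]
[[1.8, 0.9], [-2.2, -0.2], [-0.9, -2.8], [-0.1, 0.7], [-0.6, -1.3], [-0.5, 1.0], [-0.6, -1.4], [-0.3, -1.6], [-0.7, -1.1], [-1.3, 0.6]]
top [0.67  0.117 0.042]
top [ 0.681 -0.077  0.042]
top [ 0.444 -0.094  0.042]
top [0.429 0.092 0.042]
scene [0.434 0.086 0.042]
scene [0.678 0.105 0.042]
scene [ 0.695 -0.089  0.042]
scene [ 0.457 -0.101  0.042]
```

View pics/ov.png

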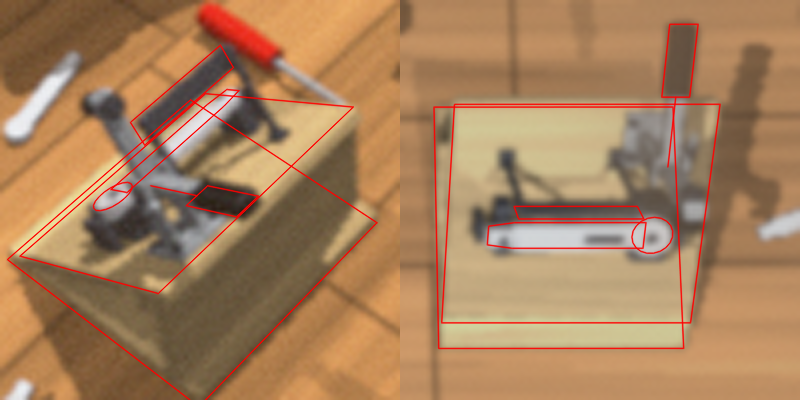

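The overlay fits within 2–3 mm. The nest is at about (0.431,-0.336), yaw about 0, with the hinge at (0.460,-0.388,0.151) and the open grip at (0.533,-0.388,0.195), all consistent with the text. First I'll approach the clamp handle and watch whether the tool's tilt drifts.

Emit:
arm_command --increments "0 0 -2.5 -0.145; 0 0 -2.5 -0.145; 0 0 -2 -0.145; 0 -5 0 0; 0 -5 0 0; 0 -5 0 0; 0 -5 0 0; 0 -5 0 0; 0 -5 0 0; 0 -5 0 0" --fingers 0.6 --newtons 25

```text
time: 1.1
tcp_pos: [0.2403, 0.1713, 0.2917]
tool_rot: [-0.014, 3.141, -0.001]
contact_force: [1.5, -0.2, 0.4]
width: 0.6
finger_force: 0.0
```

Emit:
arm_command --increments "0 -5 0 0; 0 -5 0 0; 0 -5 0 0; -1 -4.9 0 0; -1 -4.9 0 0; -1 -4.9 0 0; -1 -4.9 0 0; -1 -4.9 0 0; -1 -4.9 0 0; 0 0 0 0"

```text
time: 2.1
tcp_pos: [0.3049, -0.2658, 0.2909]
tool_rot: [0.003, -3.141, 0.001]
contact_force: [-0.8, 1.0, -0.1]
width: 0.599
finger_force: 0.0
```

```bash
cat >>h.py <<'E'
from scipy.spatial.transform import Rotation as R
def st():
    o=arm.observe();M=R.from_rotvec(o["tool_rot"]).as_matrix()
    print("t",round(o["time"],2),"tcp",o["tcp_pos"].round(4),"F",o["contact_force"].round(1),"w",round(float(o["width"]),3),"ff",round(float(o["finger_force"]),1),"q",o["qpos"].round(3));print("axes x",M[:,0].round(3),"y",M[:,1].round(3),"z",M[:,2].round(3));return o,M
def to(T):
    o,M=st();print("tool shift cm",((np.array(T)-o["tcp_pos"])@M*100).round(2))
E
python3 -c "
from h import *
to([.533,-.388,.184])"
```

```text
t 2.1 tcp [ 0.3049 -0.2658  0.2909] F [-0.8  1.  -0.1] w 0.599 ff 0.0 q [-7.440e-01  4.000e-03  1.782e+00 -1.000e-03  1.356e+00 -2.317e+00]
axes x [-1.    -0.002  0.001] y [-0.002  1.    -0.001] z [-0.001 -0.001 -1.   ]
tool shift cm [-22.8  -12.25  10.68]
```

Emit:
arm_command --increments "-4 -2.5 0 0; -4 -2.5 0 0; -4 -2.5 0 0; -4 -2.5 0 0; -4 -2.3 0 0; -2.8 0 0 0; 0 0 3 0; 0 0 3 0; 0 0 1 0; 0 0 0 0"

```text
time: 3.1
tcp_pos: [0.5324, -0.3811, 0.2203]
tool_rot: [0.012, -3.138, -0.004]
contact_force: [-0.8, 0.1, 0.1]
width: 0.601
finger_force: 0.0
```

```bash
python3 - <<'E'
from h import *
import cv2
to([.533,-.388,.184])
out=[]
for n,x,y in(("scene",160,180),("top",296,120)):
    im=cams.get_image(n)[y:y+100,x:x+100,::-1]
    c=cv2.resize(im,None,fx=4,fy=4,interpolation=cv2.INTER_CUBIC)
    q=(proj(n,arm.observe()["tcp_pos"])[0]-[x,y])*4+1.5
    cv2.drawMarker(c,(int(q[0]),int(q[1])),(0,255,0),0,12);out.append(c)
cv2.imwrite("pics/a1.png",np.hstack(out))
E
```

```text
t 3.1 tcp [ 0.5324 -0.3811  0.2203] F [-0.8  0.1  0.1] w 0.601 ff 0.0 q [-0.639  0.45   1.365  0.     1.331 -2.217]
axes x [-1.    -0.008  0.003] y [-0.008  1.     0.003] z [-0.003  0.003 -1.   ]
tool shift cm [-0.07 -0.71  3.62]
```

View pics/a1.png

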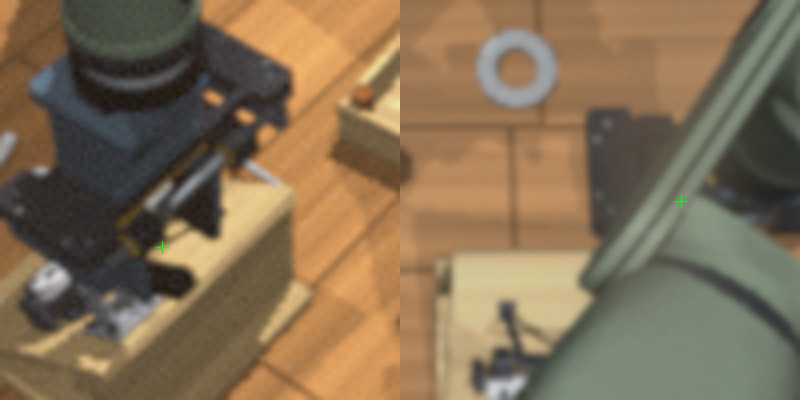

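The handle at (170,280) sits below and between the fingers, near (120,275) and (205,210). Descend and pinch.

Emit:
arm_command --increments "0 -0.7 1 0; 0 0 1 0; 0 0 1 0; 0 0 0.6 0; 0 0 0 0; 0 0 0 0; 0 0 0 0; 0 0 0 0; 0 0 0 0; 0 0 0 0"

```text
time: 4.2
tcp_pos: [0.5333, -0.3893, 0.1862]
tool_rot: [-0.011, 3.141, -0.0]
contact_force: [-0.1, 0.1, 0.6]
width: 0.601
finger_force: 0.0
```

Emit:
arm_command --increments "0 0 0 0; 0 0 0 0; 0 0 0 0; 0 0 0 0; 0 0 0 0; 0 0 0 0; 0 0 0 0; 0 0 0 0; 0 0 0 0; 0 0 0 0" --fingers 0 --newtons 12

```text
time: 5.2
tcp_pos: [0.5331, -0.3863, 0.1858]
tool_rot: [0.01, -3.141, -0.01]
contact_force: [-0.2, 5.8, 2.1]
width: 0.219
finger_force: 12.0
```

```bash
python3 - <<'E'
from h import *
o,M=st()
g=o["tcp_pos"]-.011*M[:,2];H=np.array([.460,-.388,.151]);d=g-H
r=np.hypot(d[0],d[2]);print("r",r,"q",np.arctan2(d[0],d[2])+.576)
q=np.linspace(1.6,0,21);a=q-.576;P=np.c_[np.sin(a),np.cos(a)]*.085;D=np.diff(P,axis=0)*100
print("; ".join(f"{-x:.2f} 0 {-z:.2f} 0" for x,z in D))
E
```

```text
t 5.2 tcp [ 0.5331 -0.3863  0.1858] F [-0.2  5.8  2.1] w 0.219 ff 12.0 q [-0.647  0.476  1.41   0.005  1.261 -2.225]
axes x [-1.    -0.006  0.001] y [-0.006  1.     0.006] z [-0.001  0.006 -1.   ]
r 0.08629576033052781 q 1.5871755803291965
0.38 0 -0.57 0; 0.42 0 -0.53 0; 0.46 0 -0.50 0; 0.50 0 -0.46 0; 0.54 0 -0.42 0; 0.57 0 -0.37 0; 0.60 0 -0.33 0; 0.62 0 -0.28 0; 0.64 0 -0.23 0; 0.66 0 -0.18 0; 0.67 0 -0.12 0; 0.68 0 -0.07 0; 0.68 0 -0.02 0; 0.68 0 0.04 0; 0.67 0 0.09 0; 0.66 0 0.15 0; 0.65 0 0.20 0; 0.63 0 0.25 0; 0.61 0 0.30 0; 0.58 0 0.35 0
```

Emit:
arm_command --increments "0 0.25 0 0; 0.38 0 -0.57 0; 0.42 0 -0.53 0; 0.46 0 -0.5 0; 0.5 0 -0.46 0; 0.54 0 -0.42 0; 0.57 0 -0.37 0; 0.6 0 -0.33 0; 0.62 0 -0.28 0; 0.64 0 -0.23 0"

```text
time: 6.2
tcp_pos: [0.4873, -0.3861, 0.2232]
tool_rot: [-0.011, 3.137, 0.004]
contact_force: [5.3, 3.6, -1.7]
width: 0.219
finger_force: 12.0
```

Emit:
arm_command --increments "0.66 0 -0.18 0; 0.67 0 -0.12 0; 0.68 0 -0.07 0; 0.68 0 -0.02 0; 0.68 0 0.04 0; 0.67 0 0.09 0; 0.66 0 0.15 0; 0.65 0 0.2 0; 0.63 0 0.25 0; 0.61 0 0.3 0"

```text
time: 7.2
tcp_pos: [0.4186, -0.3856, 0.2185]
tool_rot: [0.012, -3.141, -0.005]
contact_force: [-3.9, 8.1, 7.4]
width: 0.216
finger_force: 12.0
```

```bash
python3 - <<'E'
from h import *
to([.460-.0463,-.386,.151+.0713-.011])
E
```

```text
t 7.2 tcp [ 0.4186 -0.3856  0.2185] F [-3.9  8.1  7.4] w 0.216 ff 12.0 q [-7.660e-01  3.140e-01  1.582e+00  2.000e-03  1.249e+00 -2.345e+00]
axes x [-1.    -0.008  0.001] y [-0.008  1.     0.003] z [-0.001  0.003 -1.   ]
tool shift cm [ 0.49 -0.04  0.72]
```

Emit:
arm_command --increments "0.3 0 0.2 0; 0.2 0.2 0.2 0; 0.2 0 0.2 0; 0.1 0 0.2 0; 0 0 0 0; 0 0 0 0; 0 0 0 0; 0 0 0 0; 0 0 0 0; 0 0 0 0"

```text
time: 8.2
tcp_pos: [0.4081, -0.3855, 0.2104]
tool_rot: [0.012, -3.135, 0.0]
contact_force: [-9.7, 2.8, 8.9]
width: 0.22
finger_force: 12.0
```

Emit:
arm_command --increments "0 0 0 0; 0 0 0 0; 0 0 0 0; 0 0 0 0; 0 0 0 0; 0 0 0 0; 0 0 0 0; 0 0 0 0; 0 0 0 0; 0 0 0 0" --fingers 0.6

```text
time: 9.2
tcp_pos: [0.4119, -0.3857, 0.2084]
tool_rot: [-0.011, 3.142, 0.0]
contact_force: [-0.6, -0.3, 0.1]
width: 0.599
finger_force: 0.0
```

```bash
python3 - <<'E'
from h import *
import cv2
st()
out=[]
for n,x,y in(("scene",144,180),("top",296,158)):
    im=cams.get_image(n)[y:y+100,x:x+100,::-1]
    c=cv2.resize(im,None,fx=4,fy=4,interpolation=cv2.INTER_CUBIC);out.append(c)
cv2.imwrite("pics/a2.png",np.hstack(out))
E
```

```text
t 9.2 tcp [ 0.4119 -0.3857  0.2084] F [-0.6 -0.3  0.1] w 0.599 ff 0.0 q [-0.773  0.312  1.611  0.     1.219 -2.351]
axes x [-1.    -0.007 -0.   ] y [-0.007  1.     0.   ] z [ 0.  0. -1.]
```

View pics/a2.png

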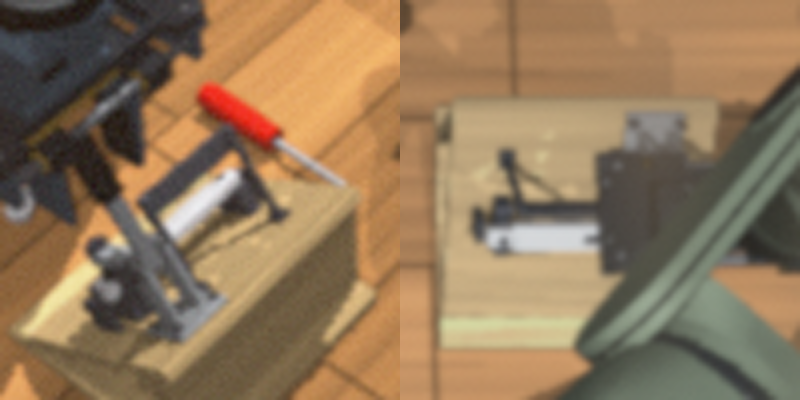

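The clamp is shut with its foot on the boss at (100,265), and the fingers stand clear of the handle. Wait more than a second, then re-pinch.

Emit:
arm_command --increments "0 0 0 0; 0 0 0 0; 0 0 0 0; 0 0 0 0; 0 0 0 0; 0 0 0 0; 0 0 0 0; 0 0 0 0; 0 0 0 0; 0 0 0 0"

```text
time: 10.3
tcp_pos: [0.4119, -0.3857, 0.2084]
tool_rot: [-0.011, 3.142, 0.0]
contact_force: [0.4, -0.1, 0.1]
width: 0.601
finger_force: 0.0
```

Emit:
arm_command --increments "0.2 0 0 0; 0 0 0 0; 0 0 0 0; 0 0 0 0; 0 0 0 0; 0 0 0 0; 0 0 0 0; 0 0 0 0; 0 0 0 0; 0 0 0 0"

```text
time: 11.3
tcp_pos: [0.41, -0.3857, 0.2084]
tool_rot: [-0.011, 3.142, 0.0]
contact_force: [1.2, 0.4, -0.1]
width: 0.598
finger_force: 0.0
```

Emit:
arm_command --increments "0 0 0 0; 0 0 0 0; 0 0 0 0; 0 0 0 0; 0 0 0 0; 0 0 0 0; -0.58 0 -0.35 0; -0.61 0 -0.3 0; -0.63 0 -0.25 0; -0.65 0 -0.2 0" --fingers 0 --newtons 20

```text
time: 12.3
tcp_pos: [0.4298, -0.3855, 0.2177]
tool_rot: [0.01, -3.129, -0.003]
contact_force: [-10.5, -1.5, -2.3]
width: 0.217
finger_force: 20.1
```

Emit:
arm_command --increments "-0.66 0 -0.15 0; -0.67 0 -0.09 0; -0.68 0 -0.04 0; -0.68 0 0.02 0; -0.68 0 0.07 0; -0.67 0 0.12 0; -0.66 0 0.18 0; -0.64 0 0.23 0; -0.62 0 0.28 0; -0.6 0 0.33 0"

```text
time: 13.3
tcp_pos: [0.5013, -0.3859, 0.2128]
tool_rot: [-0.011, 3.138, -0.004]
contact_force: [-0.3, -0.3, 11.2]
width: 0.216
finger_force: 20.0
```

Emit:
arm_command --increments "-0.57 0 0.37 0; -0.54 0 0.42 0; -0.5 0 0.46 0; -0.46 0 0.5 0; -0.42 0 0.53 0; -0.38 0 0.57 0; -0.2 0 0.3 0; 0 0 0 0; 0 0 0 0; 0 0 0 0"

```text
time: 14.3
tcp_pos: [0.538, -0.3864, 0.1821]
tool_rot: [-0.01, 3.125, -0.009]
contact_force: [11.8, -0.8, 5.7]
width: 0.218
finger_force: 20.0
```

```bash
python3 - <<'E'
from h import *
st()
E
```

```text
t 14.3 tcp [ 0.538  -0.3864  0.1821] F [11.8 -0.8  5.7] w 0.218 ff 20.0 q [-0.643  0.473  1.423  0.006  1.228 -2.222]
axes x [-1.    -0.007 -0.017] y [-0.007  1.    -0.006] z [ 0.017 -0.006 -1.   ]
```

Emit:
arm_command --increments "0 0 0 0; 0 0 0 0; 0 0 0 0; 0 0 0 0; 0 0 0 0; 0 0 0 0; 0 0 -3 0; 0 0 -4 0; 0 0 -5 0; 0 0 -4 0" --fingers 0.5

```text
time: 15.3
tcp_pos: [0.5309, -0.3849, 0.3413]
tool_rot: [-0.011, 3.14, -0.002]
contact_force: [0.5, -0.7, 0.8]
width: 0.499
finger_force: 0.0
```

```bash
python3 - <<'E'
from h import *
import cv2
to([.75,0,.35])
out=[]
for n,x,y in(("scene",144,180),("top",296,158)):
    im=cams.get_image(n)[y:y+100,x:x+100,::-1]
    c=cv2.resize(im,None,fx=4,fy=4,interpolation=cv2.INTER_CUBIC);out.append(c)
cv2.imwrite("pics/a3.png",np.hstack(out))
E
```

```text
t 15.3 tcp [ 0.5309 -0.3849  0.3413] F [ 0.5 -0.7  0.8] w 0.499 ff 0.0 q [-0.645  0.413  1.13   0.     1.597 -2.223]
axes x [-1.    -0.007 -0.002] y [-0.007  1.    -0.001] z [ 0.002 -0.001 -1.   ]
tool shift cm [-22.19  38.33  -0.88]
```

Emit:
arm_command --increments "-2 3.9 0 0; -2 3.9 0 0; -2 3.9 0 0; -2 3.9 0 0; -2 3.9 0 0; -2 3.9 0 0; -2 3.9 0 0; -2 3.9 0 0; -2 3.9 0 0; -2 3.5 0 0"

```text
time: 16.4
tcp_pos: [0.7285, 0.0046, 0.3376]
tool_rot: [0.012, -3.14, -0.0]
contact_force: [0.6, -0.8, -0.2]
width: 0.499
finger_force: 0.0
```

Emit:
arm_command --increments "-5 0 0 0; -5 0 0 0; -5 0 0 0; -5 0 0 0; -5 0 0 0; -5 0 0 0; -5 0 0 0; -5 0 0 0; -5 0 0 0; 0 0 0 0"

```text
time: 17.4
tcp_pos: [0.96, 0.0047, 0.2514]
tool_rot: [-0.011, 2.962, 0.001]
contact_force: [-0.1, 0.1, -0.3]
width: 0.501
finger_force: 0.0
```

```bash
python3 -c "
from h import *
st()"
```

```text
t 17.4 tcp [0.96   0.0047 0.2514] F [-0.1  0.1 -0.3] w 0.501 ff 0.0 q [-0.008  1.007  0.218  0.002  1.736 -1.585]
axes x [-0.984 -0.007 -0.179] y [-0.007  1.    -0.   ] z [ 0.179  0.001 -0.984]
```

Reaching past the limit tilts the tool the right way: 10° so far, and 33° is needed. Keep pushing out and up.

Emit:
arm_command --increments "-5 0 0 0; -5 0 0 0; -5 0 0 0; -5 0 0 0; -5 0 0 0; 0 0 0 0; 0 0 0 0; 0 0 0 0; 0 0 0 0; 0 0 0 0"

```text
time: 18.4
tcp_pos: [1.0278, 0.0056, 0.2392]
tool_rot: [-0.01, 2.787, 0.001]
contact_force: [0.1, -0.4, -0.1]
width: 0.499
finger_force: 0.0
```

```bash
python3 -c "
from h import *
st()"
```

```text
t 18.4 tcp [1.0278 0.0056 0.2392] F [ 0.1 -0.4 -0.1] w 0.499 ff 0.0 q [-0.007  1.039  0.215  0.004  1.534 -1.585]
axes x [-0.938 -0.007 -0.347] y [-0.007  1.    -0.001] z [ 0.347  0.002 -0.938]
```

Emit:
arm_command --increments "-5 0 0 0; -5 0 0 0; -5 0 0 0; -5 0 0 0; -5 0 0 0; -5 0 0 0; 0 0 0 0; 0 0 0 0; 0 0 0 0; 0 0 0 0"

```text
time: 19.4
tcp_pos: [1.0863, 0.0063, 0.2717]
tool_rot: [-0.009, 2.583, 0.001]
contact_force: [-0.6, 0.1, 0.4]
width: 0.504
finger_force: 0.0
```

```bash
python3 -c "
from h import *
st()"
```

```text
t 19.4 tcp [1.0863 0.0063 0.2717] F [-0.6  0.1  0.4] w 0.504 ff 0.0 q [-0.007  1.035  0.216  0.007  1.333 -1.584]
axes x [-0.848 -0.006 -0.53 ] y [-0.007  1.    -0.001] z [ 0.53   0.003 -0.848]
```

Emit:
arm_command --increments "-2.5 0 0 0; 0 0 -3 0; 0 0 -3 0.14; 0 0 -3 0.14; 0 0 -3 0.14; 0 0 -3 0.14; 0 0 -3 0.14; 0 0 -3 0.14; 0 0 -3 0.14; 0 0 -3 0.14"

```text
time: 20.4
tcp_pos: [0.942, 0.0057, 0.5059]
tool_rot: [1.391, 2.223, 0.417]
contact_force: [-0.8, -0.4, 0.9]
width: 0.5
finger_force: 0.0
```

```bash
python3 -c "
from h import *
st()"
```

```text
t 20.4 tcp [0.942  0.0057 0.5059] F [-0.8 -0.4  0.9] w 0.5 ff 0.0 q [-0.009  0.735  0.274  0.008  1.555 -0.459]
axes x [-0.367  0.9   -0.236] y [0.753 0.436 0.493] z [ 0.546  0.003 -0.838]
```

View pics/a3.png

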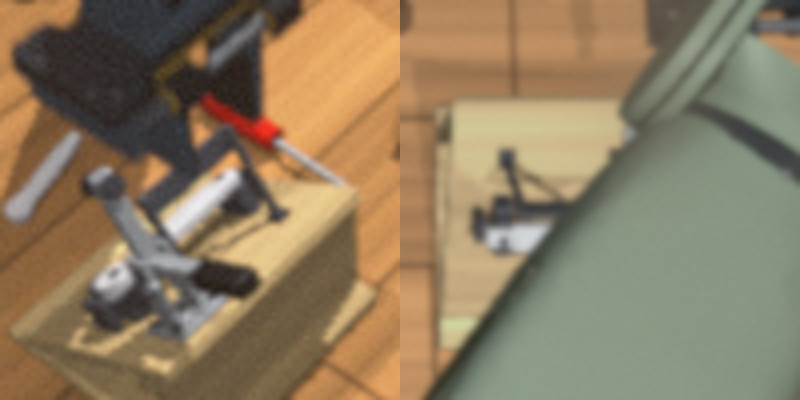

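The clamp stands fully open and free, with the handle at (225,275) and the brake arm bare. The tilt now matches the board normal. Next I compute the approach.

```bash
cat >>h.py <<'E'
p=[.4315,-.335,-.0075]
def G(a,y,n): return nest(p,SEAT+U*a+Y*y+N*n+.011*np.array([.545,0,-.839]))[0]
E
python3 - <<'E'
from h import *
o,M=st()
Mf=np.c_[[.0075,1,0],[.838,-.006,.546],[.546,-.004,-.838]]
print("yaw",np.arctan2(-(M[:,1]@[.0075,1,0]) *-1,M[:,0]@[.0075,1,0]))
for n in(.2,.1,.008):
    T=G(-.001,.009,n);print(n,T.round(4),"in final axes",((T-o["tcp_pos"])@Mf*100).round(2))
E
```

```text
t 20.4 tcp [0.942  0.0057 0.5059] F [-0.8 -0.4  0.9] w 0.5 ff 0.0 q [-0.009  0.735  0.274  0.008  1.555 -0.459]
axes x [-0.367  0.9   -0.236] y [0.753 0.436 0.493] z [ 0.546  0.003 -0.838]
yaw 0.4576856158370936
0.2 [ 0.3177 -0.3251  0.248 ] in final axes [-33.55 -66.2  -12.34]
0.1 [ 0.3722 -0.3256  0.1641] in final axes [-33.55 -66.21  -2.34]
0.008 [ 0.4224 -0.3259  0.0869] in final axes [-33.55 -66.23   6.87]
```

Emit:
arm_command --increments "0 0 -0.5 0.149; 0 0 -0.5 0.149; 0 0 -0.5 0.149; -2 -3.9 -0.65 0.01; -2 -3.9 -0.65 0; -2 -3.9 -0.65 0; -2 -3.9 -0.65 0; -2 -3.9 -0.65 0; -2 -3.9 -0.65 0; -2 -3.9 -0.65 0" --fingers 0.45

```text
time: 21.4
tcp_pos: [0.6971, -0.1287, 0.4145]
tool_rot: [1.888, 1.898, 0.564]
contact_force: [0.9, -0.2, -0.0]
width: 0.453
finger_force: 0.0
```

Emit:
arm_command --increments "-2 -3.9 -0.65 0; -2 -3.9 -0.65 0; -2 -3.9 -0.65 0; -2 -3.9 -0.65 0; -2 -3.9 -0.65 0; -2 -3.9 -0.65 0; -2 -3.9 -0.65 0; -2 -3.9 -0.65 0; 0 0 0 0; 0 0 0 0"

```text
time: 22.4
tcp_pos: [0.4094, -0.2905, 0.2883]
tool_rot: [1.892, 1.896, 0.563]
contact_force: [0.6, -0.0, -0.4]
width: 0.451
finger_force: 0.0
```

```bash
python3 - <<'E'
from h import *
for n in(.2,.1,.008): to(G(-.001,.009,n))
E
```

```text
t 22.4 tcp [ 0.4094 -0.2905  0.2883] F [ 0.6 -0.  -0.4] w 0.451 ff 0.0 q [-0.931 -0.019  1.946  0.578  0.931 -1.219]
axes x [-0.002  1.    -0.   ] y [0.838 0.002 0.546] z [ 0.546  0.001 -0.838]
tool shift cm [-3.45 -9.89 -1.63]
t 22.4 tcp [ 0.4094 -0.2905  0.2883] F [ 0.6 -0.  -0.4] w 0.451 ff 0.0 q [-0.931 -0.019  1.946  0.578  0.931 -1.219]
axes x [-0.002  1.    -0.   ] y [0.838 0.002 0.546] z [ 0.546  0.001 -0.838]
tool shift cm [-3.49 -9.9   8.37]
t 22.4 tcp [ 0.4094 -0.2905  0.2883] F [ 0.6 -0.  -0.4] w 0.451 ff 0.0 q [-0.931 -0.019  1.946  0.578  0.931 -1.219]
axes x [-0.002  1.    -0.   ] y [0.838 0.002 0.546] z [ 0.546  0.001 -0.838]
tool shift cm [-3.54 -9.92 17.58]
```

Emit:
arm_command --increments "-1.2 -3.3 0 0; -1.2 -3.3 0 0; -1.1 -3.3 0 0; 0 0 3 0; 0 0 3 0; 0 0 2.2 0; 0 0 0 0; 0 0 0 0; 0 0 0 0; 0 0 0 0"

```text
time: 23.4
tcp_pos: [0.3721, -0.3252, 0.1665]
tool_rot: [1.887, 1.899, 0.562]
contact_force: [-0.6, 0.3, 0.1]
width: 0.448
finger_force: 0.0
```

```bash
python3 - <<'E'
from h import *
import cv2
to(G(-.001,.009,.1));to(G(-.001,.009,.008))
out=[]
x,y=140,178
c=cv2.resize(cams.get_image("scene")[y:y+100,x:x+100,::-1],None,fx=6,fy=6,interpolation=cv2.INTER_CUBIC)
cv2.imwrite("pics/a4.png",c)
E
```

```text
t 23.4 tcp [ 0.3721 -0.3252  0.1665] F [-0.6  0.3  0.1] w 0.448 ff 0.0 q [-1.066  0.126  2.14   0.79   0.74  -1.634]
axes x [-0.005  1.    -0.002] y [0.838 0.006 0.546] z [ 0.546  0.001 -0.838]
tool shift cm [-0.03 -0.12  0.2 ]
t 23.4 tcp [ 0.3721 -0.3252  0.1665] F [-0.6  0.3  0.1] w 0.448 ff 0.0 q [-1.066  0.126  2.14   0.79   0.74  -1.634]
axes x [-0.005  1.    -0.002] y [0.838 0.006 0.546] z [ 0.546  0.001 -0.838]
tool shift cm [-0.08 -0.13  9.41]
```

View pics/a4.png

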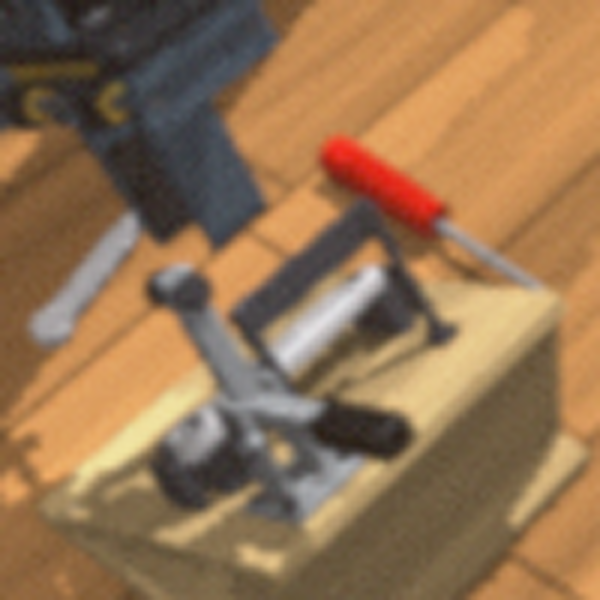

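The fingertips at (165,235) and (225,240) sit over the bar gap along the normal. Descend in two stages, watching force.

Emit:
arm_command --increments "-0.05 -0.12 1 0.008; 0 0 1 0; 0 0 1 0; 0 0 1 0; 0 0 1 0; 0 0 0.5 0; 0 0 0 0; 0 0 0 0; 0 0 0 0; 0 0 0 0"

```text
time: 24.45
tcp_pos: [0.4007, -0.3253, 0.1187]
tool_rot: [1.898, 1.892, 0.566]
contact_force: [-0.2, 0.7, -0.3]
width: 0.45
finger_force: 0.0
```

```bash
python3 - <<'E'
from h import *
to(G(-.001,.009,.008))
E
```

```text
t 24.45 tcp [ 0.4007 -0.3253  0.1187] F [-0.2  0.7 -0.3] w 0.45 ff 0.0 q [-1.002  0.223  2.176  0.918  0.619 -1.734]
axes x [0.002 1.    0.004] y [ 0.838 -0.004  0.545] z [ 0.545  0.002 -0.838]
tool shift cm [-0.08  0.08  3.84]
```

Emit:
arm_command --increments "0 0.05 0.8 0; 0 0 0.8 0; 0 0 0.8 0; 0 0 0.7 0; 0 0 0.5 0; 0 0 0.2 0; 0 0 0 0; 0 0 0 0; 0 0 0 0; 0 0 0 0"

```text
time: 25.45
tcp_pos: [0.4215, -0.3247, 0.0869]
tool_rot: [1.898, 1.893, 0.566]
contact_force: [-7.5, 1.6, 5.3]
width: 0.451
finger_force: 3.9
```

Emit:
arm_command --increments "0 0 0 0; 0 0 0 0; 0 0 0 0; 0 0 0 0; 0 0 0 0; 0 0 0 0; 0 0 0 0; 0 0 0 0; 0 0 0 0; 0 0 0 0" --fingers 0 --newtons 15

```text
time: 26.45
tcp_pos: [0.4219, -0.3249, 0.0867]
tool_rot: [1.898, 1.893, 0.566]
contact_force: [-0.8, 0.8, -0.1]
width: 0.239
finger_force: 15.0
```

```bash
python3 - <<'E'
from h import *
to(G(-.001,.009,.008))
E
```

```text
t 26.45 tcp [ 0.4219 -0.3249  0.0867] F [-0.8  0.8 -0.1] w 0.239 ff 15.0 q [-0.958  0.294  2.19   1.033  0.548 -1.831]
axes x [0.001 1.    0.005] y [ 0.838 -0.004  0.545] z [ 0.545  0.003 -0.838]
tool shift cm [-0.11  0.05  0.01]
```

Grip is 21.7 mm wide, which matches the 22 mm bar. I'll lift along the normal, then plan how to bring the tool back to vertical by pushing against the inner reach limit.

Emit:
arm_command --increments "0 0 0 0; 0 0 0 0; 0 0 -0.5 0; 0 0 -1 0; 0 0 -1.5 0; 0 0 -2 0; 0 0 -2 0; 0 0 -3 0; 0 0 -3 0; 0 0 -3 0" --newtons 30

```text
time: 27.45
tcp_pos: [0.3336, -0.325, 0.222]
tool_rot: [1.899, 1.893, 0.565]
contact_force: [-0.2, -0.6, -0.6]
width: 0.24
finger_force: 30.0
```

```bash
cat >fk.py <<'E'
from h import *
D=[([.320,1.565,1.257],.5746,.2212),([.004,1.782,1.356],.4045,.2909),([.45,1.365,1.331],.6547,.2203),([.312,1.611,1.219],.5643,.2084),([.473,1.423,1.228],.6624,.1821),([.413,1.13,1.597],.6558,.3413),([1.007,.218,1.736],.960,.2514),([1.039,.215,1.534],1.0278,.2392),([1.035,.216,1.333],1.0863,.2717),([.735,.274,1.555],.942,.5059)]
def fk(v,q):
    a2,a3,L,r0,h,e,e2=v;s1=q[0];s2=q[0]+q[1];s3=s2+q[2]
    return np.array([r0+a2*np.sin(s1)+a3*np.sin(s2)+e*np.cos(s2)+L*np.sin(s3),h+a2*np.cos(s1)+a3*np.cos(s2)-e*np.sin(s2)+L*np.cos(s3)])
f=lambda v:np.concatenate([fk(v,q)-[r,z] for q,r,z in D]+[[.001*v[6]]])
r=least_squares(f,[.5,.5,.25,0,.3,0,0]);V=r.x
if __name__=="__main__":
    print(V.round(4),np.abs(r.fun).max());st()
    lo,hi=np.array([-.84,.21,.05]),np.array([2.01,2.61,2.63])
    for w in(.1,.3):
      for z in(.3,.45,.6):
        q=np.array([0,1.6,.96]);th=2.566;x=.6;print("w",w,"z",z)
        for i in range(14):
            T=np.array([x-.05,z])
            s=least_squares(lambda q:np.r_[fk(V,q)-T,w*(q.sum()-th)],np.clip(q,lo+1e-3,hi-1e-3),bounds=(lo,hi))
            q=s.x;x,zz=fk(V,q);th=q.sum()
            if i%2:print(round(x,3),round(zz,3),"sum",round(th,3),q.round(2))
E
python3 fk.py
```

```text
[ 5.921e-01  4.174e-01  3.277e-01 -5.000e-04  1.400e-01  2.510e-02
  0.000e+00] 0.0005235181497348917
t 27.45 tcp [ 0.3336 -0.325   0.222 ] F [-0.2 -0.6 -0.6] w 0.24 ff 30.0 q [-1.158  0.026  2.082  0.686  0.909 -1.554]
axes x [0.001 1.    0.005] y [ 0.839 -0.004  0.544] z [ 0.544  0.003 -0.839]
w 0.1 z 0.3
0.5 0.3 sum 2.566 [-0.11  2.    0.68]
0.4 0.3 sum 2.566 [-0.3   2.13  0.74]
0.3 0.3 sum 2.566 [-0.51  2.22  0.86]
0.2 0.3 sum 2.566 [-0.73  2.26  1.04]
0.105 0.301 sum 2.723 [-0.84  2.19  1.37]
0.013 0.301 sum 3.0 [-0.84  2.13  1.71]
-0.078 0.301 sum 3.279 [-0.84  2.13  1.99]
w 0.1 z 0.45
0.5 0.45 sum 2.566 [-0.16  1.67  1.06]
0.4 0.45 sum 2.566 [-0.34  1.78  1.12]
0.3 0.45 sum 2.566 [-0.51  1.86  1.22]
0.2 0.45 sum 2.566 [-0.69  1.89  1.37]
0.101 0.45 sum 2.59 [-0.84  1.87  1.56]
0.007 0.452 sum 2.835 [-0.84  1.77  1.91]
-0.086 0.453 sum 3.09 [-0.84  1.73  2.21]
w 0.1 z 0.6
0.5 0.6 sum 2.566 [-0.12  1.27  1.41]
0.4 0.6 sum 2.566 [-0.28  1.38  1.46]
0.3 0.6 sum 2.566 [-0.43  1.45  1.55]
0.2 0.6 sum 2.566 [-0.57  1.48  1.66]
0.1 0.6 sum 2.566 [-0.71  1.47  1.8 ]
0.0 0.6 sum 2.566 [
[... 229 characters left out ...]
26 0.303 sum 2.655 [-0.84  2.21  1.28]
0.072 0.304 sum 2.822 [-0.84  2.16  1.51]
0.016 0.305 sum 2.988 [-0.84  2.12  1.7 ]
w 0.3 z 0.45
0.5 0.45 sum 2.566 [-0.16  1.67  1.06]
0.4 0.45 sum 2.566 [-0.34  1.78  1.12]
0.3 0.45 sum 2.566 [-0.51  1.86  1.22]
0.2 0.45 sum 2.566 [-0.69  1.89  1.37]
0.104 0.452 sum 2.58 [-0.84  1.87  1.55]
0.039 0.462 sum 2.734 [-0.84  1.78  1.8 ]
-0.023 0.464 sum 2.893 [-0.84  1.72  2.01]
w 0.3 z 0.6
0.5 0.6 sum 2.566 [-0.12  1.27  1.41]
0.4 0.6 sum 2.566 [-0.28  1.38  1.46]
0.3 0.6 sum 2.566 [-0.43  1.45  1.55]
0.2 0.6 sum 2.566 [-0.57  1.48  1.66]
0.1 0.6 sum 2.566 [-0.71  1.47  1.8 ]
0.0 0.6 sum 2.566 [-0.82  1.42  1.97]
-0.087 0.615 sum 2.646 [-0.84  1.27  2.21]
```

```bash
python3 - <<'E'
from sim import *
for x,z in((.36,.12),(.40,.10)):
    s=least_squares(lambda q:np.r_[fk(V,q)-[x,z],q.sum()-2.566],[.0,2.4,.2],bounds=(lo,hi));print(s.x,s.cost)
    for d in((-.045,-.02),(-.03,-.04),(-.04,-.03)):
        print(x,z,d);q=run(s.x,[d]*24,.55,4)
E
```

```text
[-0.12025025  2.55183006  0.13442021] 2.04326141209582e-15
0.36 0.12 (-0.045, -0.02)
   [0.216 0.135] tilt 28.1 [-0.5   2.61  0.54]
   [0.091 0.126] tilt 23.1 [-0.84  2.61  0.97]
   [0.043 0.11 ] tilt 14.1 [-0.84  2.61  1.13]
   [-0.006  0.102] tilt 5.4 [-0.84  2.61  1.28]
   [-0.053  0.101] tilt -2.8 [-0.84  2.61  1.42]
   [-0.097  0.106] tilt -10.5 [-0.84  2.61  1.56]
0.36 0.12 (-0.03, -0.04)
   [0.323 0.068] tilt 25.2 [-0.03  2.61  0.12]
   [0.312 0.017] tilt 16.6 [0.14 2.61 0.1 ]
   [ 0.297 -0.043] tilt 7.7 [0.35 2.61 0.05]
   [ 0.263 -0.089] tilt -1.8 [0.51 2.61 0.05]
   [ 0.227 -0.134] tilt -11.1 [0.69 2.6  0.05]
   [ 0.207 -0.203] tilt -20.8 [0.93 2.52 0.05]
0.36 0.12 (-0.04, -0.03)
   [0.259 0.113] tilt 26.4 [-0.31  2.61  0.38]
   [0.124 0.126] tilt 21.7 [-0.7   2.61  0.86]
   [0.047 0.111] tilt 14.8 [-0.84  2.61  1.11]
   [0.001 0.103] tilt 6.7 [-0.84  2.61  1.26]
   [-0.042  0.1  ] tilt -0.8 [-0.84  2.61  1.39]
   [-0.081  0.103] tilt -7.6 [-0.84  2.61  1.5 ]
[-1.97213072e-03  2.51939300e+00  5.00000004e-02] 7.306639739899179e-06
0.4 0.1 (-0.045, -0.02)
   [0.262 0.117] til
[... 169 characters left out ...]
   [-0.048  0.1  ] tilt -1.9 [-0.84  2.61  1.41]
   [-0.092  0.105] tilt -9.7 [-0.84  2.61  1.54]
0.4 0.1 (-0.03, -0.04)
   [0.334 0.055] tilt 24.8 [0.03 2.61 0.07]
   [0.32  0.001] tilt 15.9 [0.2  2.61 0.05]
   [ 0.293 -0.049] tilt 6.5 [0.37 2.61 0.05]
   [ 0.258 -0.094] tilt -2.9 [0.53 2.61 0.05]
   [ 0.224 -0.14 ] tilt -12.3 [0.71 2.59 0.05]
   [ 0.205 -0.215] tilt -21.9 [0.97 2.51 0.05]
0.4 0.1 (-0.04, -0.03)
   [0.299 0.09 ] tilt 25.8 [-0.14  2.61  0.23]
   [0.201 0.105] tilt 19.1 [-0.38  2.61  0.58]
   [0.054 0.113] tilt 16.1 [-0.84  2.61  1.09]
   [0.008 0.103] tilt 7.8 [-0.84  2.61  1.23]
   [-0.036  0.1  ] tilt 0.2 [-0.84  2.61  1.37]
   [-0.075  0.103] tilt -6.7 [-0.84  2.61  1.49]
```

Emit:
arm_command --increments "0 0 3 0; 0 0 3 0; 0 0 3 0; 0 0 2.5 0; 0 0 2 0; 0 0 1 0; 0 0 0.8 0; 0 0 0.4 0; 0 0 0.2 0; 0 0 0 0"

```text
time: 28.45
tcp_pos: [0.4213, -0.3251, 0.0878]
tool_rot: [1.898, 1.892, 0.566]
contact_force: [0.1, 0.3, -0.8]
width: 0.241
finger_force: 30.0
```

```bash
python3 -c "
from h import *
to([.4219,-.3249,.0867])"
```

```text
t 28.45 tcp [ 0.4213 -0.3251  0.0878] F [ 0.1  0.3 -0.8] w 0.241 ff 30.0 q [-0.959  0.291  2.189  1.03   0.55  -1.828]
axes x [0.002 1.    0.004] y [ 0.838 -0.004  0.545] z [ 0.545  0.003 -0.838]
tool shift cm [ 0.02 -0.01  0.13]
```

Emit:
arm_command --increments "0 0 0.08 0; 0 0 0.05 0; 0 0 0 0; 0 0 0 0; 0 0 0 0; 0 0 0 0; 0 0 0 0; 0 0 0 0; 0 0 0 0; 0 0 0 0"

```text
time: 29.45
tcp_pos: [0.422, -0.325, 0.0866]
tool_rot: [1.898, 1.893, 0.566]
contact_force: [-2.1, -0.6, 1.7]
width: 0.241
finger_force: 30.0
```

Emit:
arm_command --increments "0 0 0 0; 0 0 0 0; 0 0 0 0; 0 0 0 0; 0 0 -0.4 0; 0 0 -0.5 0; 0 0 0 0; 0 0 0 0; 0 0 0 0; 0 0 0 0" --fingers 0.36

```text
time: 30.45
tcp_pos: [0.4171, -0.3249, 0.094]
tool_rot: [1.898, 1.893, 0.566]
contact_force: [0.2, -0.5, 0.6]
width: 0.363
finger_force: 0.0
```

Emit:
arm_command --increments "0 0 0 0; 0 0 0 0; 0 0 0 0; 0 0 0 0; 0 0 0 0; 0 0 0 0; 0 0 -0.5 0; 0 0 -1 0; 0 0 -1.5 0; 0 0 -2 0" --fingers 0 --newtons 30

```text
time: 31.45
tcp_pos: [0.3893, -0.3246, 0.136]
tool_rot: [1.899, 1.894, 0.567]
contact_force: [0.1, -0.3, -1.5]
width: 0.238
finger_force: 30.0
```

```bash
python3 -c "
from h import *
to(G(0,.009,.2)); to([.34,0,.3])"
```

```text
t 31.45 tcp [ 0.3893 -0.3246  0.136 ] F [ 0.1 -0.3 -1.5] w 0.238 ff 30.0 q [-1.026  0.186  2.164  0.862  0.664 -1.686]
axes x [0.001 1.    0.006] y [ 0.839 -0.004  0.544] z [ 0.544  0.004 -0.839]
tool shift cm [ 1.000e-02  1.900e-01 -1.329e+01]
t 31.45 tcp [ 0.3893 -0.3246  0.136 ] F [ 0.1 -0.3 -1.5] w 0.238 ff 30.0 q [-1.026  0.186  2.164  0.862  0.664 -1.686]
axes x [0.001 1.    0.006] y [ 0.839 -0.004  0.544] z [ 0.544  0.004 -0.839]
tool shift cm [ 32.55   4.65 -16.3 ]
```

Emit:
arm_command --increments "0 0 -3 0; 0 0 -4 0; 0 0 -4 0; 0 0 -4 0; 4 0.7 -0.3 0; 4.5 0.7 -0.3 0; 4.5 0.7 -0.3 0; 4.5 0.7 0 0; 4.5 0.7 0 0; 4.5 0.7 0 0"

```text
time: 32.45
tcp_pos: [0.3362, -0.0704, 0.2922]
tool_rot: [1.901, 1.892, 0.563]
contact_force: [0.7, 0.1, -0.5]
width: 0.24
finger_force: 30.0
```

Emit:
arm_command --increments "4 0.4 0 0; 2.1 0 0 0; 0 0 0 0.145; 0 0 0 0.145; 0 0 0 0.145; 0 0 0 0.145; 0 0 0 0.145; 0 0 0 0.145; 0 0 0 0.145; 0 0 0 0.145"

```text
time: 33.45
tcp_pos: [0.3393, -0.0211, 0.2928]
tool_rot: [2.857, 0.58, 0.835]
contact_force: [0.3, 0.9, -0.9]
width: 0.238
finger_force: 30.0
```

```bash
python3 -c "
from h import *
to([.36,0,.12])"
```

```text
t 33.45 tcp [ 0.3393 -0.0211  0.2928] F [ 0.3  0.9 -0.9] w 0.238 ff 30.0 q [-0.203 -0.414  2.199  0.154  0.804  0.891]
axes x [0.776 0.39  0.497] y [ 0.329 -0.921  0.208] z [ 0.538  0.002 -0.843]
tool shift cm [-6.16 -4.85 15.68]
```

Emit:
arm_command --increments "0 0 0 0.145; 0 0 0 0.145; 0 0 0 0.11; -1 -0.3 2.2 0; -1 -0.3 2.2 0; -1 -0.3 2.2 0; -1 -0.3 2.2 0; -1 -0.3 2.2 0; -1 -0.3 2.2 0; -1 -0.3 2.2 0"

```text
time: 34.45
tcp_pos: [0.3637, -0.0001, 0.1251]
tool_rot: [-3.015, -0.011, -0.883]
contact_force: [-0.6, 0.4, -0.6]
width: 0.239
finger_force: 30.0
```

```bash
python3 -c "
from h import *
to([.36,0,.12])"
```

```text
t 34.45 tcp [ 3.637e-01 -1.000e-04  1.251e-01] F [-0.6  0.4 -0.6] w 0.239 ff 30.0 q [-0.066 -0.125  2.533  0.226  0.17   1.286]
axes x [0.842 0.006 0.539] y [ 0.007 -1.     0.002] z [ 0.539  0.002 -0.842]
tool shift cm [-0.58 -0.01  0.23]
```

Emit:
arm_command --increments "0 0 0 0; -4.5 0 1.2 0; -4.5 0 1.2 0; -4.5 0 1.2 0; -4.5 0 1.2 0; 0 0 0 0; 0 0 0 0; 0 0 0 0; 0 0 0 0; 0 0 0 0"

```text
time: 35.45
tcp_pos: [0.3402, 0.0063, 0.071]
tool_rot: [3.04, 0.006, 0.753]
contact_force: [-0.3, -0.3, -1.0]
width: 0.239
finger_force: 30.0
```

```bash
python3 -c "
from h import *
st()"
```

```text
t 35.45 tcp [0.3402 0.0063 0.071 ] F [-0.3 -0.3 -1. ] w 0.239 ff 30.0 q [-0.013 -0.007  2.613 -0.039  0.05   1.592]
axes x [0.884 0.006 0.467] y [ 0.001 -1.     0.01 ] z [ 0.467 -0.008 -0.884]
```

```bash
python3 - <<'E'
from sim import *
q0=[-.007,2.609,.05]
for d in((-.045,-.02),(-.04,-.03),(-.035,-.035)):
    print(d);q=run(q0,[d]*16,.5,4)
print("mixed: out/up free then push");
q=run(q0,[(-.04,-.03)]*4,.5,4)
E
```

```text
(-0.045, -0.02)
   [0.226 0.101] tilt 20.5 [-0.32  2.61  0.49]
   [0.06  0.115] tilt 17.3 [-0.84  2.61  1.07]
   [0.004 0.103] tilt 7.2 [-0.84  2.61  1.25]
   [-0.051  0.101] tilt -2.3 [-0.84  2.61  1.41]
(-0.04, -0.03)
   [0.27  0.068] tilt 18.7 [-0.11  2.61  0.31]
   [0.185 0.081] tilt 10.9 [-0.28  2.61  0.62]
   [0.059 0.104] tilt 6.9 [-0.64  2.61  1.06]
   [-0.031  0.1  ] tilt 1.0 [-0.84  2.61  1.35]
(-0.035, -0.035)
   [0.3   0.041] tilt 18.2 [0.04 2.61 0.18]
   [0.27  0.004] tilt 8.5 [0.15 2.61 0.23]
   [ 0.253 -0.058] tilt -1.0 [0.39 2.61 0.16]
   [ 0.223 -0.128] tilt -10.9 [0.67 2.61 0.05]
mixed: out/up free then push
   [0.27  0.068] tilt 18.7 [-0.11  2.61  0.31]
```

Emit:
arm_command --increments "-4.9 0 0.8 0; -4.9 0 1 0; -4.8 0 1.2 0; -4.7 0 1.5 0; -4.6 0 1.7 0; 0 0 0 0; 0 0 0 0; 0 0 0 0; 0 0 0 0; 0 0 0 0"

```text
time: 36.45
tcp_pos: [0.3264, 0.0104, 0.0227]
tool_rot: [3.087, 0.005, 0.533]
contact_force: [1.1, 0.8, -0.1]
width: 0.237
finger_force: 30.0
```

```bash
python3 -c "
from h import *
st()"
```

```text
t 36.45 tcp [0.3264 0.0104 0.0227] F [ 1.1  0.8 -0.1] w 0.237 ff 30.0 q [ 0.007  0.137  2.613 -0.207  0.05   1.78 ]
axes x [0.942 0.005 0.335] y [ 0.002 -1.     0.009] z [ 0.335 -0.008 -0.942]
```

Emit:
arm_command --increments "1.3 0 -3.7 0; 1.3 0 -3.7 0; -4.7 0 -1.7 0; -4.9 0 0 0; -4.9 0 0.2 0; -4.9 0 0.4 0; -4.9 0 0.6 0; 0 0 0 0; 0 0 0 0; 0 0 0 0"

```text
time: 37.45
tcp_pos: [0.1327, 0.0199, 0.1184]
tool_rot: [3.098, 0.011, 0.497]
contact_force: [11.9, 4.1, 3.3]
width: 0.24
finger_force: 29.9
```

```bash
python3 -c "
from h import *
st()"
```

```text
t 37.45 tcp [0.1327 0.0199 0.1184] F [11.9  4.1  3.3] w 0.24 ff 29.9 q [ 0.283 -0.594  2.607 -0.122  0.827  1.916]
axes x [0.95  0.008 0.313] y [ 0.007 -1.     0.005] z [ 0.313 -0.003 -0.95 ]
```

The held arm touched the base lightly at about 12 N. I'll retreat and push more downward, further out.

Emit:
arm_command --increments "3 0.4 1 0; 3 0.4 1.4 0; 3 0.4 1.7 0; 3 0.4 1.7 0; -4.4 0 2.2 0; -4.3 0 2.3 0; -4.2 0 2.5 0; -4.1 0 2.7 0; 0 0 0 0; 0 0 0 0"

```text
time: 38.45
tcp_pos: [0.1788, 0.0041, 0.0885]
tool_rot: [3.111, 0.008, 0.342]
contact_force: [0.3, -0.7, -0.3]
width: 0.24
finger_force: 29.9
```

```bash
python3 -c "
from h import *
st()"
```

```text
t 38.45 tcp [0.1788 0.0041 0.0885] F [ 0.3 -0.7 -0.3] w 0.24 ff 29.9 q [-0.036 -0.33   2.614 -0.006  0.638  1.534]
axes x [0.976 0.006 0.217] y [ 0.004 -1.     0.012] z [ 0.217 -0.011 -0.976]
```

Emit:
arm_command --increments "2.9 0 0.7 0; 2.9 0 0.7 0; -3.8 0 3.2 0; -3.7 0 3.3 0; -3.6 0 3.4 0; -3.5 0 3.5 0; 0 0 0 0; 0 0 0 0; 0 0 0 0; 0 0 0 0"

```text
time: 39.45
tcp_pos: [0.2017, 0.007, 0.0565]
tool_rot: [3.12, 0.006, 0.202]
contact_force: [-0.4, 0.7, -1.1]
width: 0.241
finger_force: 29.9
```

```bash
python3 -c "
from h import *
st()"
```

```text
t 39.45 tcp [0.2017 0.007  0.0565] F [-0.4  0.7 -1.1] w 0.241 ff 29.9 q [ 1.000e-03 -1.270e-01  2.613e+00 -2.900e-02  5.260e-01  1.592e+00]
axes x [0.992 0.005 0.129] y [ 0.003 -1.     0.015] z [ 0.129 -0.014 -0.992]
```

Emit:
arm_command --increments "2.8 0 -1.5 0; -3.5 0 3.6 0; -3.4 0 3.6 0; -3.3 0 3.7 0; -3.2 0 3.8 0; -3.1 0 3.8 0; 0 0 0 0; 0 0 0 0; 0 0 0 0; 0 0 0 0"

```text
time: 40.45
tcp_pos: [0.2004, 0.0151, 0.0246]
tool_rot: [3.119, 0.004, 0.022]
contact_force: [0.5, -0.1, -0.6]
width: 0.235
finger_force: 29.9
```

```bash
python3 -c "
from h import *
st()"
```

```text
t 40.45 tcp [0.2004 0.0151 0.0246] F [ 0.5 -0.1 -0.6] w 0.235 ff 29.9 q [ 0.056  0.037  2.613 -0.05   0.479  1.668]
axes x [1.    0.003 0.014] y [ 0.002 -1.     0.022] z [ 0.014 -0.022 -1.   ]
```

Emit:
arm_command --increments "0 0 -4 0; 0 0 -4.5 0; 0 0 -4.5 -0.08; 4.5 0 0 0; 4.5 0 0 0; 4.5 0.2 0 0; 4.5 0.2 0 0; 4.5 0.4 0 0; 4.5 0.4 0 0; 4.5 0.6 0 0"

```text
time: 41.45
tcp_pos: [0.5154, 0.0261, 0.1584]
tool_rot: [3.116, 0.129, 0.019]
contact_force: [0.1, -0.1, -0.5]
width: 0.236
finger_force: 29.9
```

Emit:
arm_command --increments "3 1.2 0 0; 2 1 0 0; 0 0 0 0; 0 0 0 0; 0 0 0 0; 0 0 0 0; 0 0 0 0; 0 0 0 0; 0 0 0 0; 0 0 0 0"

```text
time: 42.45
tcp_pos: [0.5656, 0.0085, 0.1596]
tool_rot: [3.116, 0.129, 0.02]
contact_force: [0.6, 0.3, -0.5]
width: 0.24
finger_force: 29.9
```

```bash
python3 - <<'E'
from h import *
import cv2
to([.567,.005,.1])
out=[]
for n,x,y in(("scene",230,130),("top",180,110)):
    im=cams.get_image(n)[y:y+110,x:x+110,::-1]
    out.append(cv2.resize(im,(396,396),interpolation=cv2.INTER_CUBIC))
cv2.imwrite("pics/a5.png",np.hstack(out))
E
```

```text
t 42.45 tcp [0.5656 0.0085 0.1596] F [ 0.6  0.3 -0.5] w 0.24 ff 29.9 q [ 0.008  0.345  1.692 -0.025  1.091  1.507]
axes x [0.996 0.083 0.012] y [ 0.083 -0.996  0.023] z [ 0.014 -0.022 -1.   ]
tool shift cm [0.04 0.22 5.97]
```

View pics/a5.png

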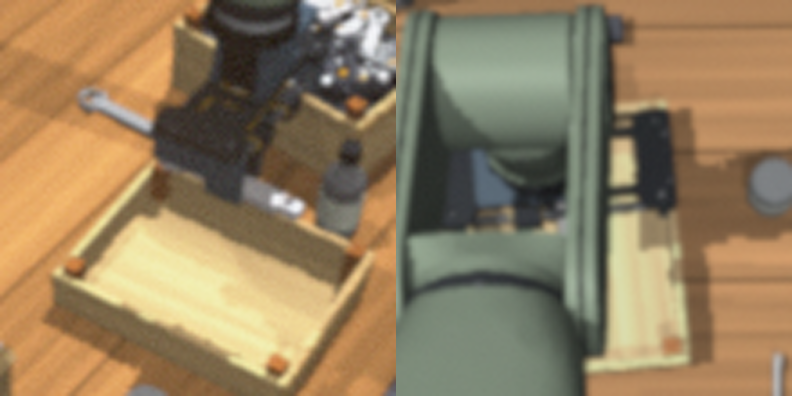

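```bash
python3 - <<'E'
from h import *
o=arm.observe();g=o["tcp_pos"]+[0,0,.005]
for pit in(-.12,-.06,0,.06,.12):
    d=np.array([.996*np.cos(pit),.083,np.sin(pit)])
    a,b=proj("scene",[g-.077*d,g+.064*d]);print(pit,a.round(1),b.round(1),"slope",((b-a)[1]/(b-a)[0]).round(3), "crop",((a-[230,130])*3.6).round(),((b-[230,130])*3.6).round())
E
```

```text
-0.12 [273.1 167.5] [311.8 188.3] slope 0.534 crop [155. 135.] [295. 210.]
-0.06 [272.9 168.5] [312.1 187.4] slope 0.482 crop [154. 139.] [296. 207.]
0 [272.8 169.6] [312.3 186.6] slope 0.43 crop [154. 142.] [296. 204.]
0.06 [272.7 170.7] [312.4 185.7] slope 0.378 crop [154. 146.] [297. 200.]
0.12 [272.8 171.8] [312.5 184.7] slope 0.327 crop [154. 150.] [297. 197.]
```

The arm is held over the crate and the far end looks slightly high, by about 0.1 rad pitch. I'll lower with a light grip so it can pivot flat against the floor.

Emit:
arm_command --increments "0 0.2 3 0; 0 0 3 0; 0 0 3 0; 0 0 2 0; 0 0 1 0; 0 0 0.6 0; 0 0 0 0; 0 0 0 0; 0 0 0 0; 0 0 0 0"

```text
time: 43.55
tcp_pos: [0.5681, 0.0037, 0.0345]
tool_rot: [3.116, 0.129, 0.022]
contact_force: [-0.0, 0.6, -1.7]
width: 0.24
finger_force: 29.9
```

Emit:
arm_command --increments "0 0 0.3 0; 0 0 0.2 0; 0 0 0.2 0; 0 0 0.1 0; 0 0 0.1 0; 0 0 0.1 0; 0 0 0 0; 0 0 0 0; 0 0 0 0; 0 0 0 0" --newtons 10

```text
time: 44.55
tcp_pos: [0.5677, 0.0034, 0.0237]
tool_rot: [3.116, 0.129, 0.02]
contact_force: [-0.3, 0.1, -0.5]
width: 0.244
finger_force: 10.0
```

```bash
python3 -c "
from h import *
o,_=st();print(o['moment'])"
```

```text
t 44.55 tcp [0.5677 0.0034 0.0237] F [-0.3  0.1 -0.5] w 0.244 ff 10.0 q [-1.000e-03  4.970e-01  1.846e+00 -3.200e-02  7.840e-01  1.509e+00]
axes x [0.996 0.083 0.012] y [ 0.083 -0.996  0.023] z [ 0.014 -0.022 -1.   ]
[-0.00624148  0.19643993  0.01261107]
```

Emit:
arm_command --increments "0 0 0 0; 0 0 0.15 0; 0 0 0.15 0; 0 0 0.15 0; 0 0 0.15 0; 0 0 0.1 0; 0 0 0.1 0; 0 0 0 0; 0 0 0 0; 0 0 0 0" --newtons 6

```text
time: 45.55
tcp_pos: [0.5679, 0.0032, 0.0157]
tool_rot: [3.116, 0.129, 0.02]
contact_force: [0.2, -0.6, -1.5]
width: 0.239
finger_force: 6.0
```

```bash
python3 -c "
from h import *
o,_=st();print(o['moment'])"
```

```text
t 45.55 tcp [0.5679 0.0032 0.0157] F [ 0.2 -0.6 -1.5] w 0.239 ff 6.0 q [-0.002  0.508  1.853 -0.032  0.767  1.509]
axes x [0.996 0.083 0.012] y [ 0.083 -0.996  0.023] z [ 0.014 -0.022 -1.   ]
[0.02706211 0.16090882 0.00514062]
```

Emit:
arm_command --increments "0 0 0.05 0; 0 0 0.05 0; 0 0 0.05 0; 0 0 0 0; 0 0 0 0; 0 0 0 0; 0 0 0 0; 0 0 0 0; 0 0 0 0; 0 0 0 0"

```text
time: 46.55
tcp_pos: [0.568, 0.0032, 0.0147]
tool_rot: [3.116, 0.129, 0.021]
contact_force: [-1.0, 0.1, 5.6]
width: 0.243
finger_force: 9.2
```

```bash
python3 - <<'E'
from h import *
o,_=st();print(o['moment'])
import cv2
a=cams.get_image("scene");cv2.imwrite("pics/b1.png",a[:,:,::-1])
E
```

```text
t 46.55 tcp [0.568  0.0032 0.0147] F [-1.   0.1  5.6] w 0.243 ff 9.2 q [-0.002  0.509  1.854 -0.032  0.764  1.51 ]
axes x [0.996 0.083 0.012] y [ 0.082 -0.996  0.023] z [ 0.014 -0.022 -1.   ]
[0.03581754 0.53939551 0.00651571]
```

The near end is on the floor, since the moment places the contact about 60 mm to the -x side. Ease the grip so it settles, then open and withdraw.

Emit:
arm_command --increments "0 0 0.03 0; 0 0 0 0; 0 0 0 0; 0 0 0 0; 0 0 0 0; 0 0 0 0; 0 0 0 0; 0 0 0 0; 0 0 0 0; 0 0 0 0" --newtons 3

```text
time: 47.6
tcp_pos: [0.5679, 0.0032, 0.0147]
tool_rot: [3.116, 0.129, 0.021]
contact_force: [-2.1, 0.1, 7.5]
width: 0.24
finger_force: 7.1
```

Emit:
arm_command --increments "0 0 0 0; 0 0 0 0; 0 0 0 0; 0 0 0 0; 0 0 0 0; 0 0 0 0; 0 0 0 0; 0 0 -0.5 0; 0 0 -1 0; 0 0 -2 0" --fingers 0.4

```text
time: 48.6
tcp_pos: [0.5662, 0.0042, 0.0482]
tool_rot: [3.116, 0.129, 0.015]
contact_force: [0.5, 1.1, 1.2]
width: 0.4
finger_force: 0.0
```

Emit:
arm_command --increments "0 0 -4 0; 0 0 -4.5 0; 0 0 -4.5 0; 0 0 -4.5 0; -4.5 0 0 0; -4.5 0 0 0; -4.5 0 0 0; -4.5 0 0 0; 0 0 0 0; 0 0 0 0"

```text
time: 49.6
tcp_pos: [0.3855, -0.0069, 0.2225]
tool_rot: [3.116, 0.129, 0.024]
contact_force: [0.5, 0.8, 0.6]
width: 0.398
finger_force: 0.0
```

```bash
python3 - <<'E'
from h import *
import cv2
st()
a=cams.get_image("scene");b=np.load("pics/scene0.npy")
# crate floor: bright metal mask vs start picture
d=np.abs(a.astype(int)-b).sum(2);m=(d>120).astype(np.uint8)
n,l,s,c=cv2.connectedComponentsWithStats(m)
for i in range(1,n):
    if s[i,4]>15:print(s[i],c[i].round())
# model of flat arm
g=np.array([.568,.003,.018]);
for y0,y1 in((-.077,.064),):
    d=np.array([.9965,.083,0]);print("pred",proj("scene",[g+y0*d,g,g+y1*d]).round(1).tolist())
x,y=proj("scene",g)[0]
mm=m.copy();mm[:]=0;mm[int(y)-30:int(y)+30,int(x)-35:int(x)+35]=m[int(y)-30:int(y)+30,int(x)-35:int(x)+35]
print(cv2.minAreaRect(cv2.findNonZero(mm)))
c=cv2.resize(a[100:250,190:390,::-1],(800,600),interpolation=cv2.INTER_CUBIC);cv2.imwrite("pics/b2.png",c)
E
```

```text
t 49.6 tcp [ 0.3855 -0.0069  0.2225] F [0.5 0.8 0.6] w 0.398 ff 0.0 q [-0.029  0.007  1.955 -0.024  1.163  1.468]
axes x [0.996 0.083 0.014] y [ 0.082 -0.996  0.023] z [ 0.016 -0.022 -1.   ]
[203   0  31  30 487] [222.  10.]
[234   0   6   8  32] [237.   3.]
[ 275    0   43   69 1572] [299.  33.]
[190   5  40  36 758] [207.  26.]
[240  10  32  43 429] [256.  34.]
[232  30  14  21  87] [238.  36.]
[217  39  19  31 254] [228.  53.]
[ 219   55   52   96 2446] [246. 105.]
[160  62   4  10  34] [162.  67.]
[179  67  26  59 913] [193.  98.]
[138 118  15  25 207] [145. 129.]
[163 125  10   7  22] [167. 128.]
[249 124  44  42 684] [268. 145.]
[181 139  18  24 209] [190. 149.]
[131 140  23  28 309] [140. 151.]
[ 143  155  124   68 2412] [195. 188.]
[130 175   4   7  18] [131. 178.]
[  76  189  101   73 3344] [127. 232.]
[271 207  37  17 120] [288. 215.]
[219 209  23  20 239] [231. 218.]
[184 222  21  16 136] [194. 230.]
[211 225  12   7  58] [216. 228.]
[197 232  16  14  93] [204. 239.]
pred [[270.2, 201.9], [289.7, 211.0], [306.6, 218.8]]
((289.2068786621094, 214.01724243164062), (38.99802017211914, 7.2218546867370605), 23.198589324951172)
```

```bash
python3 - <<'E'
from h import *
import cv2
a=cams.get_image("scene").astype(int);b=np.load("pics/scene0.npy").astype(int)
for im in(b,a):
    r=(im[...,0]>150)&(im[...,1]<70)&(im[...,2]<70);ys,xs=np.nonzero(r);print("red",len(xs),xs.mean().round(1),ys.mean().round(1))
    w=im[205:228,268:310].min(2)>150;ys,xs=np.nonzero(w);print("bright",len(xs),cv2.minAreaRect(np.c_[xs+268,ys+205].astype(np.int32)) if len(xs)>3 else None)
x=a[209:229,219:242].mean((0,1)),b[209:229,219:242].mean((0,1));print(x)
print(job.finish_job())
E
```

```text
red 99 202.9 207.9
bright 681 ((288.5, 216.0), (22.0, 41.0), 90.0)
red 102 203.1 208.2
bright 420 ((288.5, 216.0), (22.0, 41.0), 90.0)
(array([152.40869565, 113.73913043,  73.95652174]), array([195.4826087 , 144.5326087 ,  92.94565217]))
the job is handed in; nothing more can be done
None
```

I swung the clamp shut, left it alone for over a second, reopened it fully, laid the brake arm in the low crate and handed the job in. In the last picture, image code (not a viewed picture) shows it lying flat. On the way I put it back in the nest once to grip it better, it touched the robot's base at about 12 N and may have brushed the bench, and it was released with one end on the crate floor.

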